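# Top up the foot magazine and shift it to the feed notch

### The arm

A 6-joint arm with a two-finger parallel gripper is mounted at the origin on the work surface. World frame = base frame: x ahead of the robot, y to its left, z up, the work surface at z = 0. Lengths are in mm, angles in rad, forces in N, time in s.
With the tool pointing down it reaches from about 300 to 775 mm from the base axis. Payload 14.6 kg.
Tool frame: the origin (TCP) lies on the centre line of the jaws, within the pads' length; the fingertips stand 19 mm ahead of it and the grasp point (between the pads) is the TCP (bot.tip_reach is the distance from the TCP to the fingertips, in mm); z points along the fingers, y is the line along which they close (so a half turn about z gives the same grasp; the last joint's range is limited). The gripper opens to 85 mm and grips with 20 to 120 N. Pads are 22 mm wide; open, the fingers measure 114 mm over their backs; the gripper's body (76 mm by 85 mm) begins 54 mm behind the grasp point. The pads swing forward as they close: fully open they stand 13 mm farther back than shut.
Start: joints at [-1.223, 0.3, 1.521, -0, 1.321, -0.067], TCP at [221.646, -503.351, 250.281] pointing down, gripper open.
Joint ranges: [-3.03, 3.03], [-0.79, 2.21], [0.23, 2.52], [-1.04, 4.18], [0, 3.07], [-2.55, 2.55]. Speed limits (rad/s): [2.22, 2.22, 2.57, 3.14, 3.14, 3.14].

### API

Orientations are given as a unit quaternion [w, x, y, z].
In Python, from rig import bot gives the robot as it stands. Calls block until the motion is done:
- bot.move_to(position, orientation): joint-space move of the TCP to a pose.
- bot.servo_line(position, attitude=None, speed=150, until_force=None): straight line of the TCP; attitude=None keeps the orientation; speed is the mean speed in mm/s. With until_force (N) it stops when the force on the tool has changed by that much, and returns True; else False.
- bot.move_joints(angles): joint-space move.
- bot.move_gripper(opening, grip_force=None): finger opening in mm; grip_force is the grip in N (None keeps the last); returns when the fingers have stopped.
- bot.dwell(seconds).
- bot.ik(position, orientation): joint angles nearest the present ones, or None.
- bot.read_state(): the state.
- bot.read_camera(name): name is "side" or "top"; returns a dict with "image" (420x560x3 uint8, blue, green, red), "depth" (420x560 float32, mm along the optical axis (not along the pixel's ray), 0 where there is no reading), "fovy" (degrees; the focal length in pixels is half the picture's height over the tangent of half this angle, whatever the lens; pixels are square), "cx", "cy" (the principal point, pixels), "eye" and "attitude" of the camera in the world. Camera axes: x right, y down, z forward; pixel columns grow to the right and rows downward; lengths in mm; the calibration is good to about 2 mm. A picture is of the moment at which its call begins.
A pose or a line that the arm cannot do raises bot.MotionError and nothing moves.
- bot.finish_job(): hands the job in; it is judged then, once.
The state is a dict: "clock": time; "joint_positions": joint angles; "qvel": joint speeds; "effort": joint torques, N m; "ee_pos": TCP position; "tool_rot": TCP orientation; "ft_force": force on the tool from outside, world axes, zero at the start; "moment": the same for the moment, N m; "grip_width": finger opening in mm; "grip_force": force on a finger pad.
Only numpy, scipy, OpenCV 4.12 (cv2) and the standard library are available. Lean on these libraries where they do the work, as an engineer would, in place of code of your own. Each camera call takes 0.05 s, during which the arm holds its last target. There are 200 camera calls.

### The job

Top up the clear tube of the feeding station: put the two narrow pale wooden feet from the tray into it end to end on top of the one already inside, pressing the last one in until it is home on the stack and about flush with the tube's rim. Then hold the orange release bar up, slide the carriage along the rail to the fourth notch (the one with the red mark), let the bar down so that it drops into that notch, and let go. Leave the dark wide feet and everything else where they are.

Things in the scene. Friction and masses are not known exactly. Their poses are not given: they have to be found in the camera images.
- foot_a: Loose pale wooden furniture foot, a cylinder 30 mm in diameter and 38 mm long (2 mm at each end are stepped down to 27 mm), 20 to 45 g, both ends alike; stands upright in the plywood tray. Origin at its centre (19 mm from either end), z along its axis. Interchangeable with foot_b.
- foot_b: The second loose pale foot, identical to foot_a, also in the tray.
- foot_in: A third, identical pale foot that already lies at the bottom of the tube. Origin at its centre.
- wide_a: Dark wooden foot, 38 mm in diameter and 38 mm long, upright in the tray: too wide for the tube, not wanted. Origin at its centre.
- wide_b: Second dark wide foot like wide_a.
- tray: Fixed plywood tray, 200 x 200 mm, floor 6 mm thick, rim 14 mm high. Four feet stand on it in a square of about 80 mm spacing (two pale, two dark; which is where varies). Origin at the centre of its underside.
- tube_floor (a point): Clear magazine tube on the blue carriage, leaning 0.42 rad (24 degrees) from vertical with its mouth towards the station's -x (robot) side. Bore 32 mm, outside 38 mm (bands 41 mm), closed at the bottom. Origin: centre of the bore's floor; z up along the axis, rim at z = 113 mm; y along the rail (the way the carriage slides). Three feet seated end to end have centres at z = 19, 57 and 95 mm, 1 mm proud.
- tube_mouth (a point): Centre of the tube's mouth, in the plane of the rim; axes as the tube's. The fingers cannot go in beside a foot, so a foot held by its upper part goes in only partly; it is then let go and pressed the rest of the way with the closed fingers on its end.
- brake_tip (a point): Tip of a sprung brass brake inside the bore, 12 mm below the rim on its +x side (housing outside). It pinches a foot in the mouth: the foot does not fall past it by its own weight but needs about 3 to 8 N along the axis (varies). A foot pressed flush is held there; the next one pushes it past, and it drops onto the stack.
- bar_grip (a point): Centre of the orange handle on the release bar, beside the tube on the carriage, 100 mm from the tube's foot along +y of the rail. The handle is 50 mm long across the rail, 16 mm wide along the rail and 22 mm high, with free space on both sides along the rail. Its point rises and slides with the bar.
- bar (a joint): Lift of the release bar (m): 0 = down with its tooth fully in a notch, 0.018 = top stop. The tooth clears the comb above about 0.012; when it rests on the comb between notches it reads about 0.012. A light spring and its own weight pull it down (about 4 to 5 N in all to lift).
- carriage (a joint): Carriage position (m) along the rail, growing towards the station's +y (robot's left). Notches at 0 (the first, where it starts), 0.04, 0.08, 0.12 (the fourth, red mark on the base's front), 0.16; end stops -0.004 and 0.165. Sliding friction 3 N. A notch has 2.5 mm of play either way; beside it the tooth stays up on the comb until the carriage is nudged over.
- station: Fixed grey base of the station, 160 x 400 mm, 20 mm thick; y is the rail's direction, -x faces the robot. Origin at the centre of its underside. The notched aluminium comb along its front is 50 mm high; above the table the handle's middle is at 136 mm (bar down), the tube's rim at 163 mm. At carriage 0 the tube's foot is at x 20, y -110 mm, the handle at x -58, y -10 mm.
- hammer: Bystander: a hammer lying at the left.
- glue: Bystander: white glue bottle, 60 mm in diameter, 150 mm tall, behind the station.
- wax: Bystander: brass-coloured can, 72 mm in diameter, 60 mm tall, at the far right.
- sandblock: Bystander: cork sanding block 110 x 65 x 35 mm at the near right.
Mind the look-alikes: they are no part of the job. What is shaped like the foot_a but purple or turquoise is not meant.

How it is judged:
By the outcome, as a careful person would: the job done as asked, in the order asked, and still so for the second after the job is handed in, with the robot touching nothing.
It also fails if it takes over 72 s, if anything falls off the work surface, if the arm or the gripper's body presses on something with over 40 N, if the wrist force passes 120 N, or if a joint passes its speed limit or range.

## Working session

There is one attempt and no reset: what is moved stays moved. The work goes in short steps, each a Python script; the robot and the scene stay as the last script left them, time stands still between calls to the robot, and variables do not carry over. Pictures are saved under pics/ and viewed, at most 10 in all, crops included, and the job is handed in when it is done.

```bash
mkdir -p pics
cat > h.py <<'E'
import numpy as np, cv2, pickle
from rig import bot
from scipy.spatial.transform import Rotation as R
def rot(q): return R.from_quat([q[1],q[2],q[3],q[0]])
def quat(r):
    a=r.as_quat(); return [float(v) for v in (a[3],a[0],a[1],a[2])]
def cloud(c):
    d=c["depth"]; h,w=d.shape; f=h/2/np.tan(np.radians(c["fovy"])/2)
    v,u=np.mgrid[:h,:w]
    p=np.stack([(u-c["cx"])/f*d,(v-c["cy"])/f*d,d],-1)
    P=rot(c["attitude"]).apply(p.reshape(-1,3)).reshape(h,w,3)+np.array(c["eye"])
    P[d<=0]=np.nan
    return P
E
python3 - <<'E'
from h import *
for n in("top","side"):
    c=bot.read_camera(n); pickle.dump(c,open(n+"0.pkl","wb")); cv2.imwrite(f"pics/{n}0.png",c["image"])
    print(n,c["fovy"],c["cx"],c["cy"],c["eye"],c["attitude"])
print(bot.read_state())
E
```

```text
top 52.46251530930711 280.2336758833894 212.21887927352137 [ 484.31557772  -65.09677015 1387.97551924] [-0.02245095  0.70954027 -0.70366323  0.03011007]
side 48.8456711421073 283.17643892702193 210.79517053274003 [  507.14504649 -1327.73390749   834.84658067] [-0.50703097  0.86134646 -0.02560477  0.01860825]
{'clock': 0.1, 'joint_positions': array([-1.22261694e+00,  3.00423968e-01,  1.52151027e+00, -2.20580146e-06,
        1.32071840e+00, -6.66230001e-02]), 'qvel': array([-0.00137321, -0.00214357, -0.00130752,  0.00036336,  0.00018219,
       -0.00024418]), 'effort': array([-2.13445164e-03, -5.44381607e+01, -3.62369192e+01, -1.44425935e-04,
        3.02620407e-03, -2.08484515e-06]), 'ee_pos': array([ 221.57525117, -503.18506828,  249.77711666]), 'tool_rot': array([-5.24601601e-04,  9.78569164e-01,  2.05917726e-01, -7.54233708e-05]), 'ft_force': array([-0.27537667, -0.26158829,  0.12059414]), 'moment': array([ 0.05989595, -0.00931543, -0.03230609]), 'grip_force': 0.0, 'grip_width': 85.59870409140197}
```

View pics/top0.png

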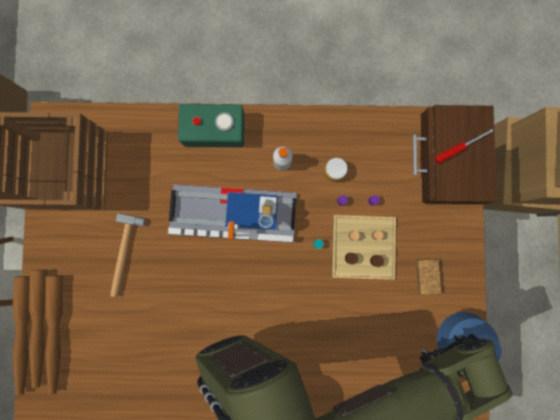

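View pics/side0.png

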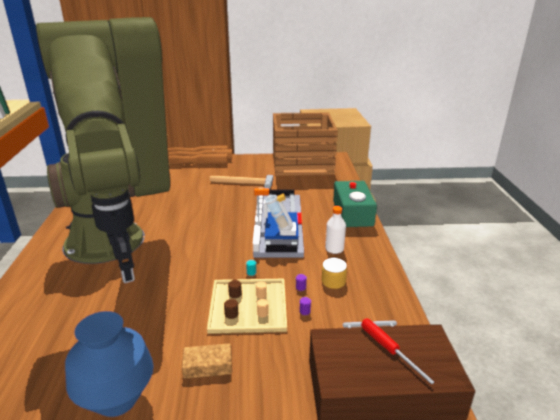

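Top view:
- Pale feet are in the tray at (355,236) and (378,236), with dark wide ones at (351,258) and (376,260).
- Purple look-alikes at (344,201) and (375,201) and a turquoise one at (320,244) stand outside the tray and are not meant.
- The station is at about (232,213), the tube at (267,213) and the orange handle at (231,229).

Next I'll measure these and confirm them in a crop.

Run:
```python
from h import *
c=pickle.load(open("top0.pkl","rb")); P=cloud(c); im=c["image"]
hsv=cv2.cvtColor(im,cv2.COLOR_BGR2HSV)
cr=im[180:285,160:405]; cv2.imwrite("pics/crop0.png",cv2.resize(cr,None,fx=3.2,fy=3.2,interpolation=cv2.INTER_CUBIC))
def box(n,u0,u1,v0,v1,zl,zh):
    q=P[v0:v1,u0:u1].reshape(-1,3); q=q[(q[:,2]>zl)&(q[:,2]<zh)]
    print(n,len(q),"med",np.nanmedian(q,0).round(1),"mid",((q.min(0)+q.max(0))/2).round(1),"rng",(q.max(0)-q.min(0)).round(1))
box("paleL",346,366,226,247,38,55);box("paleR",369,390,226,247,38,55)
box("darkL",341,362,248,270,38,55);box("darkR",366,388,250,272,38,55)
box("tray",325,402,210,285,10,25)
# orange
m=(hsv[...,0]>3)&(hsv[...,0]<16)&(hsv[...,1]>200)&(hsv[...,2]>120)
m[:215]=0;m[245:]=0;m[:,:220]=0;m[:,245:]=0
q=P[m];print("orange",m.sum(),np.nanmedian(q,0),np.nanmin(q,0),np.nanmax(q,0))
# station base top z~20
q=P[180:250,160:305].reshape(-1,3);b=q[(q[:,2]>14)&(q[:,2]<26)]
print("base",len(b)); rr=cv2.minAreaRect(b[:,:2].astype(np.float32));print(rr)
b=q[(q[:,2]>44)&(q[:,2]<56)];rr=cv2.minAreaRect(b[:,:2].astype(np.float32));print("z50",len(b),rr)
b=q[(q[:,2]>120)];print(b.round(0)[:60].tolist())
```

```text
paleL 70 med [ 512.9 -315.8   43.8] mid [ 512.9 -316.1   44.1] rng [28.5 26.7 10.3]
paleR 69 med [ 515.  -389.3   44. ] mid [ 515.2 -390.4   44.4] rng [25.5 30.  11.7]
darkL 112 med [ 442.  -305.8   44.2] mid [ 440.5 -306.6   44.7] rng [34.6 38.1 13.1]
darkR 111 med [ 433.4 -387.4   44.1] mid [ 433.3 -386.3   43.7] rng [37.9 36.5 11. ]
tray 717 med [ 477.5 -351.2   12.9] mid [ 477.1 -350.    16.9] rng [204.4 205.   13.8]
orange 57 [520.83265455  65.02877067 147.19901088] [500.48402412  60.81546374 142.99353112] [544.18362882  70.43260378 152.28926266]
base 2638
((581.5285034179688, 71.88893127441406), (399.0867004394531, 161.77426147460938), 86.70893859863281)
z50 1318 ((575.0911865234375, 72.29804992675781), (396.63629150390625, 143.6942138671875), 86.64468383789062)
[[596.0, -31.0, 168.0], [596.0, -34.0, 164.0], [596.0, -37.0, 166.0], [596.0, -40.0, 165.0], [596.0, -43.0, 168.0], [596.0, -45.0, 162.0], [592.0, -31.0, 175.0], [593.0, -34.0, 171.0], [592.0, -37.0, 177.0], [592.0, -40.0, 176.0], [592.0, -43.0, 172.0], [593.0, -46.0, 171.0], [589.0, -31.0, 174.0], [589.0, -34.0, 174.0]
[... 359 characters left out ...]
0, 176.0], [584.0, -46.0, 175.0], [588.0, -48.0, 122.0], [585.0, -24.0, 121.0], [584.0, -27.0, 128.0], [581.0, -31.0, 174.0], [581.0, -34.0, 171.0], [581.0, -37.0, 176.0], [581.0, -40.0, 173.0], [581.0, -43.0, 170.0], [581.0, -46.0, 169.0], [585.0, -48.0, 121.0], [582.0, -24.0, 126.0], [581.0, -27.0, 134.0], [578.0, -31.0, 173.0], [578.0, -34.0, 173.0], [578.0, -37.0, 171.0], [578.0, -40.0, 169.0], [578.0, -43.0, 172.0], [578.0, -46.0, 171.0], [581.0, -48.0, 134.0], [582.0, -51.0, 126.0], [579.0, -21.0, 121.0], [578.0, -25.0, 135.0], [578.0, -28.0, 140.0], [575.0, -32.0, 173.0], [575.0, -34.0, 172.0], [576.0, -37.0, 168.0], [576.0, -40.0, 169.0], [576.0, -43.0, 169.0], [575.0, -46.0, 172.0]]
```

View pics/crop0.png

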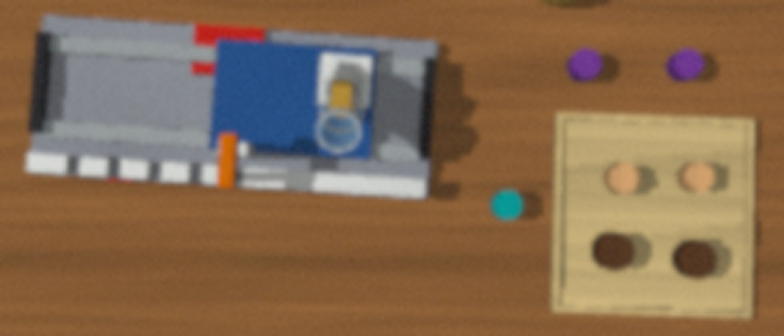

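The crop confirms the two pale feet, at the upper pair of positions in the tray. The base fits 399 x 162 mm (nominal 400 x 160) with yaw −3.3°, and the handle I predict from it, (523,65), matches the measured (521,65). Now I'll pick up the first foot and hover at the mouth.

```bash
cat >> h.py <<'E'
psi=np.radians(-3.3); Rs=R.from_euler("z",psi); S0=np.array([581.5,71.9,0])
tz=Rs.apply([-np.sin(.42),0,np.cos(.42)])          # tube axis, up
mouth=S0+Rs.apply([20,-110,0])+np.array([0,0,163-113*np.cos(.42)])+113*tz
grip=S0+Rs.apply([-58,-10,136])
def tool(zdir,s=1):
    z=np.array(zdir); y=s*Rs.apply([0,1,0]); return quat(R.from_matrix(np.c_[np.cross(y,z),y,z]))
def clk(): return round(bot.read_state()["clock"],2)
E
python3 - <<'E'
from h import *
print(mouth,tz,grip)
for s in(1,-1):
    for n,p,z in(("A",[512.9,-315.9,44],[0,0,-1]),("A+",[512.9,-315.9,130],[0,0,-1]),("M",mouth+100*tz,-tz),("M0",mouth+20*tz,-tz),("G",grip+[0,0,4],[0,0,-1]),("G2",grip+Rs.apply([0,120,24]),[0,0,-1])):
        j=bot.ik(list(p),tool(z,s)); print(s,n,None if j is None else np.round(j,2))
c=pickle.load(open("top0.pkl","rb"));s=pickle.load(open("side0.pkl","rb"))
for c in(c,s):
    f=210/np.tan(np.radians(c["fovy"])/2)
    for p in(mouth,mouth-113*tz,grip):
        q=rot(c["attitude"]).inv().apply(p-c["eye"]); print((q[:2]/q[2]*f+[c["cx"],c["cy"]]).round(1),end=" ")
E
```

```text
[549.13426617 -36.41650666 163.        ] [-0.40708431  0.02347233  0.91308894] [523.02053437  65.2552954  136.        ]
1 A [-0.61  0.65  1.53 -0.    0.96 -2.13]
1 A+ [-0.61  0.53  1.49 -0.    1.12 -2.13]
1 M [-0.16  0.01  1.89  0.06  0.82 -1.7 ]
1 M0 [-0.15  0.18  1.89  0.06  0.65 -1.7 ]
1 G [ 0.05  0.37  1.7  -0.    1.07 -1.46]
1 G2 [ 0.27  0.41  1.59 -0.    1.14 -1.24]
-1 A [-0.61  0.65  1.53 -0.    0.96  1.02]
-1 A+ [-0.61  0.53  1.49 -0.    1.12  1.02]
-1 M [-0.16  0.01  1.89  0.06  0.82  1.44]
-1 M0 [-0.15  0.18  1.89  0.06  0.65  1.44]
-1 G [ 0.05  0.37  1.7  -0.    1.07  1.68]
-1 G2 [ 0.27  0.41  1.59 -0.    1.14  1.9 ]
[265.7 221.3] [267.5 208.3] [231.1 230.4] [269.3 198.3] [283.8 226.5] [260.5 191.7]
```

Run:
```python
from h import *
D=tool([0,0,-1],-1); p=np.array([513,-316,0])
bot.move_gripper(52,50); print(clk())
bot.move_to(list(p+[0,0,110]),D); print(clk())
hit=bot.servo_line(list(p+[0,0,44]),speed=120,until_force=8); print(hit,bot.read_state()["ee_pos"],clk())
bot.move_gripper(20,60); s=bot.read_state(); print(s["grip_width"],s["grip_force"],clk())
bot.servo_line(list(p+[0,0,120]),speed=200)
bot.move_to(list(mouth+58*tz),tool(-tz,-1)); s=bot.read_state(); print(s["ee_pos"],mouth+58*tz,s["grip_width"],clk())
ims=[]
for n in("top","side"):
    c=bot.read_camera(n); pickle.dump(c,open(n+"1.pkl","wb"))
    u,v=(266,218) if n=="top" else (268,195)
    ims.append(cv2.resize(c["image"][v-40:v+40,u-40:u+40],(398,480),interpolation=cv2.INTER_CUBIC) if 0 else cv2.resize(c["image"][v-38:v+38,u-38:u+38],(399,399),interpolation=cv2.INTER_CUBIC))
cv2.imwrite("pics/hover1.png",np.hstack(ims))
```

```text
0.53
1.93
False [ 513.23297745 -316.40693631   44.6920128 ] 2.62
27.62686916315106 59.038320779800415 2.97
[525.73535051 -35.83159304 215.48729019] [525.52337611 -35.0551113  215.95915854] 27.801579646856506 4.64
```

View pics/hover1.png

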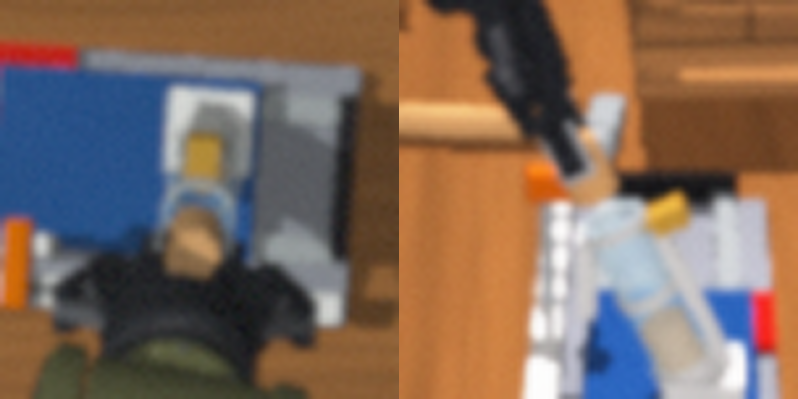

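The foot is held with about 20 mm showing below the fingertips and it hovers just in front of the mouth, roughly in line with it in both views. I'll check that numerically by comparing the foot pixels with the model projection, and the tube likewise.

Run:
```python
from h import *
s=bot.read_state(); T=s["ee_pos"]; Rt=rot(s["tool_rot"]); print(T.round(1),Rt.apply([0,0,1]).round(3),(-tz).round(3))
def proj(c,p):
    f=210/np.tan(np.radians(c["fovy"])/2); q=rot(c["attitude"]).inv().apply(np.atleast_2d(p)-c["eye"]); return q[:,:2]/q[:,2:]*f+[c["cx"],c["cy"]]
a=np.linspace(0,2*np.pi,40)
ims=[]
for n,(u,v) in(("top",(266,218)),("side",(268,195))):
    c=pickle.load(open(n+"1.pkl","rb")); im=c["image"][v-38:v+38,u-38:u+38]
    im=cv2.resize(im,(399,399),interpolation=cv2.INTER_CUBIC); k=399/76
    def ring(o,rr,ax,col):
        M=Rs if ax is None else ax
        p=o+M.apply(np.c_[rr*np.cos(a),rr*np.sin(a),0*a]); q=(proj(c,p)-[u-38,v-38]+.5)*k-.5
        cv2.polylines(im,[np.round(q).astype(int)],True,col,1)
    Rtube=Rs*R.from_euler("y",-.42)
    ring(mouth,19,Rtube,(0,0,255)); ring(mouth-75*tz,15,Rtube,(0,0,255)); 
    for d in(0,36):ring(T+Rt.apply([0,0,d]),15,Rt,(0,255,0))
    ims.append(im)
cv2.imwrite("pics/over1.png",np.hstack(ims))
# 3D: foot-in-hand side depth centroid by colour, tube bottom foot
```

```text
[525.8 -36.1 215.4] [ 0.406 -0.024 -0.914] [ 0.407 -0.023 -0.913]
```

View pics/over1.png

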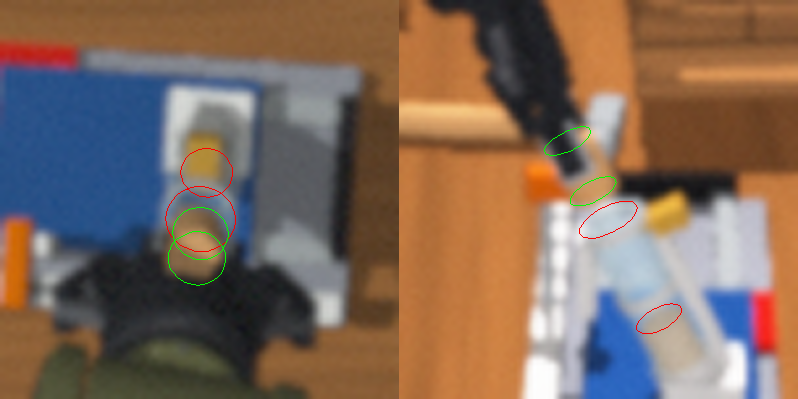

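Run:
```python
from h import *
T=np.array([525.7,-35.9,215.4]); Rt=rot(tool(-tz,-1)); Rtube=Rs*R.from_euler("y",-.42)
for n in("top","side"):
    c=pickle.load(open(n+"1.pkl","rb")); P=cloud(c); hsv=cv2.cvtColor(c["image"],cv2.COLOR_BGR2HSV)
    q=P.reshape(-1,3); h=hsv.reshape(-1,3); L=Rtube.inv().apply(q-mouth)   # tube frame, origin mouth
    m=(np.abs(L[:,0])<25)&(np.abs(L[:,1])<25)&(L[:,2]>10)&(L[:,2]<60)&(h[:,0]<22)&(h[:,1]>60)&(h[:,2]>90)
    l=L[m]; print(n,"foot",m.sum(),"mean",l.mean(0).round(1),"min",l.min(0).round(1),"max",l.max(0).round(1))
    # tube wall
    m=(np.abs(L[:,0])<24)&(np.abs(L[:,1])<24)&(L[:,2]>-70)&(L[:,2]<5)
    for z0 in(-60,-45,-30,-15,-3):
        k=m&(np.abs(L[:,2]-z0)<6); l=L[k]
        if len(l)>5: print("  tube",z0,k.sum(),l.min(0).round(1),l.max(0).round(1),l.mean(0).round(1))
    v,u=np.mgrid[:420,:560]
    if n=="side":
        for r in range(188,206): print(r,[tuple(x) for x in [L.reshape(420,560,3)[r,cc].round(0).astype(int) for cc in range(264,276,2)]])
```

```text
top foot 108 mean [ 5.3  1.3 50.8] min [-10.7 -11.9  23.3] max [15.3 14.5 60. ]
  tube -60 15 [-16.2 -15.5 -65.8] [ 16.4  17.3 -54.7] [ -6.3  -0.7 -60.7]
  tube -45 20 [-13.6 -19.5 -50.7] [ 18.7  19.6 -39.2] [  6.2  -1.  -46.4]
  tube -30 11 [ -8.7 -16.8 -35.3] [ 17.3  15.8 -25. ] [  5.   -2.9 -30.7]
  tube -15 12 [ -8.7 -17.1 -20.3] [19.4 18.  -9. ] [ 10.8  -3.2 -15.8]
  tube -3 50 [ -4.4 -18.2  -8.3] [23.7 19.7  3. ] [12.   0.7 -2.2]
side foot 72 mean [  7.  -11.   35.2] min [-11.9 -24.4  19.1] max [17.4  9.7 58.9]
  tube -60 38 [-14.1 -21.7 -65.9] [ 23.3  -3.  -54.2] [  7.1 -14.9 -60.6]
  tube -45 39 [-16.6 -23.3 -50.4] [ 22.7   1.3 -39.6] [  6.8 -14.9 -45.1]
  tube -30 41 [-13.5 -23.8 -35.8] [ 22.   -0.9 -24. ] [  6.3 -14.6 -29.8]
  tube -15 42 [-13.4 -22.7 -20.6] [21.7 16.4 -9.5] [  7.  -12.4 -14.7]
  tube -3 78 [-15.  -22.9  -8.9] [24.  19.1  2.4] [ 3.1 -2.6 -3.1]
188 [(np.int64(6), np.int64(-26), np.int64(51)), (np.int64(11), np.int64(-25), np.int64(48)), (np.int64(15), np.int64(-16), np.int64(42)), (np.int64(17), np.int64(0), np.int64(32)), (np.int64(-67), np.int64(410), np.i
[... 4061 characters left out ...]
64(-6)), (np.int64(0), np.int64(-20), np.int64(-6)), (np.int64(5), np.int64(-18), np.int64(-10)), (np.int64(10), np.int64(-16), np.int64(-13))]
204 [(np.int64(-46), np.int64(86), np.int64(-52)), (np.int64(-40), np.int64(86), np.int64(-55)), (np.int64(-8), np.int64(-17), np.int64(-9)), (np.int64(-2), np.int64(-18), np.int64(-11)), (np.int64(2), np.int64(-12), np.int64(-16)), (np.int64(9), np.int64(-18), np.int64(-16))]
205 [(np.int64(-46), np.int64(83), np.int64(-54)), (np.int64(-41), np.int64(84), np.int64(-57)), (np.int64(-9), np.int64(-18), np.int64(-11)), (np.int64(-3), np.int64(-20), np.int64(-13)), (np.int64(3), np.int64(-24), np.int64(-13)), (np.int64(7), np.int64(-15), np.int64(-20))]
```

Side view: foot and tube are both offset about +3 mm, so they line up with each other along x. Top view: the foot sits about 1 mm too far to +y of the tube. I'll correct for that and go in under force guard.

```bash
cat >> h.py <<'E'
Rtube=Rs*R.from_euler("y",-.42)
def at(x,y,z): return [float(v) for v in mouth+Rtube.apply([x,y,z])]
def loc():
    s=bot.read_state(); return Rtube.inv().apply(s["ee_pos"]-mouth).round(2),Rtube.inv().apply(s["ft_force"]).round(1),round(s["grip_width"],1),round(s["clock"],2)
E
python3 - <<'E'
from h import *
print(loc())
bot.servo_line(at(0,-1.1,44),speed=30); bot.dwell(.2); print(loc())
print(bot.servo_line(at(0,-1.1,21),speed=25,until_force=15)); print(loc())
bot.dwell(.2); print(loc())
E
```

```text
(array([ 2.000e-02, -9.900e-01,  5.734e+01]), array([ 0.3,  0.8, -0.2]), 28.0, 4.74)
(array([ 0.12, -1.07, 44.18]), array([-0.8, -0.1, -0.1]), 27.7, 5.56)
False
(array([-1.000e-02, -1.100e+00,  2.092e+01]), array([ 1.4,  0.6, -2.3]), 27.8, 6.62)
(array([-2.000e-02, -1.090e+00,  2.093e+01]), array([ 1.8,  0.6, -3.3]), 28.0, 6.83)
```

Run:
```python
from h import *
bot.move_gripper(50); print(loc())
bot.servo_line(at(0,-1.1,75),speed=150)
ims=[]
for n,(u,v) in(("top",(266,218)),("side",(268,195))):
    c=bot.read_camera(n); ims.append(cv2.resize(c["image"][v-38:v+38,u-38:u+38],(399,399),interpolation=cv2.INTER_CUBIC))
cv2.imwrite("pics/ins1.png",np.hstack(ims)); print(loc())
```

```text
(array([-0.04, -1.12, 21.05]), array([-0.2,  0.7,  0.5]), 50.0, 7.17)
(array([-0.58, -1.1 , 73.99]), array([-0.3,  0.7, -0.8]), 50.0, 7.78)
```

View pics/ins1.png

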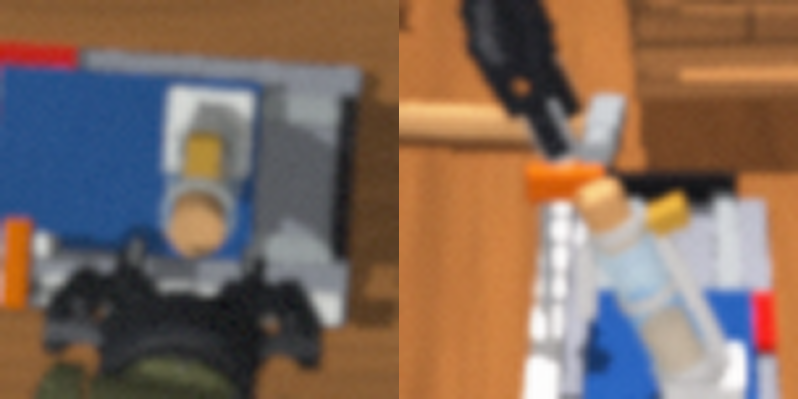

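The foot stands in the mouth, coaxial and sticking out about 20 mm (side crop (605,205)). Now I'll press it in.

Run:
```python
from h import *
bot.move_gripper(0,60); print(loc(),bot.tip_reach)
bot.servo_line(at(0,-1.1,46),speed=120); print(loc())
for z in(38,34,30,26,23,21,19.5):
    h=bot.servo_line(at(0,-1.1,z),speed=40,until_force=30); print(h,loc())
    if h: break
```

```text
(array([ 1.000e-02, -1.110e+00,  7.497e+01]), array([ 0.7,  0.5, -0.5]), 0.0, 8.31) 19.0
(array([-0.18, -1.07, 45.87]), array([ 0.3,  0.4, -0.3]), -0.1, 8.7)
False (array([-0.05, -1.09, 38.01]), array([ 0.5,  0.4, -0.1]), -0.4, 9.05)
False (array([-0.17, -1.09, 33.79]), array([-0.1, -0.3, -0.2]), -0.1, 9.3)
False (array([-0.15, -1.1 , 29.73]), array([ 0.5,  0.4, -0.8]), 0.1, 9.55)
False (array([-0.15, -1.08, 25.73]), array([ 0.1,  0. , -0.2]), 0.2, 9.8)
False (array([-0.11, -1.11, 22.8 ]), array([-0.1, -0.2, -0.5]), -0.3, 10.05)
False (array([-0.07, -1.11, 20.88]), array([0.4, 1.1, 0. ]), 0.2, 10.3)
False (array([-0.02, -1.11, 19.43]), array([ 0.4, -0. ,  0.4]), 0.0, 10.55)
```

Run:
```python
from h import *
ims=[]
for n,(u,v) in(("top",(266,218)),("side",(268,195))):
    c=bot.read_camera(n); pickle.dump(c,open(n+"3.pkl","wb")); ims.append(cv2.resize(c["image"][v-38:v+38,u-38:u+38],(399,399),interpolation=cv2.INTER_CUBIC))
cv2.imwrite("pics/press1.png",np.hstack(ims)); print(loc())
```

```text
(array([-0.02, -1.11, 19.47]), array([-0.5,  0. ,  0.3]), 0.3, 10.65)
```

View pics/press1.png

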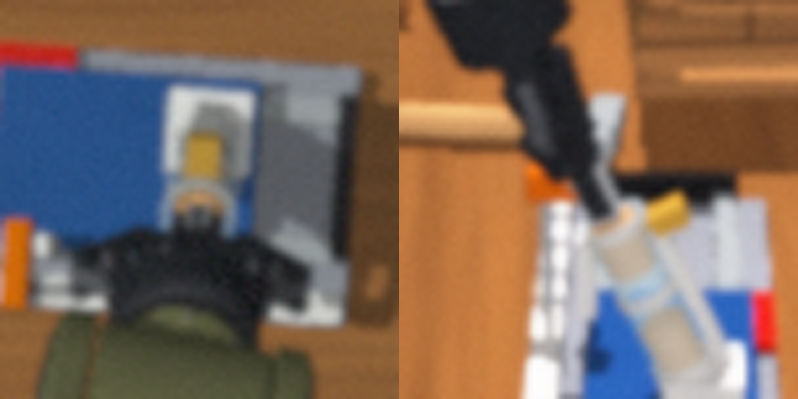

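The foot was pressed in and is held by the brake just at the rim, so on to the second foot.

Run:
```python
from h import *
D=tool([0,0,-1],-1); p=np.array([515,-391,0])
bot.servo_line(at(0,-1.1,80),speed=200)
bot.move_gripper(52,60)
bot.move_to(list(p+[0,0,110]),D)
hit=bot.servo_line(list(p+[0,0,44]),speed=120,until_force=8); print(hit,bot.read_state()["ee_pos"],clk())
bot.move_gripper(20,60); s=bot.read_state(); print(s["grip_width"],s["grip_force"],clk())
bot.servo_line(list(p+[0,0,120]),speed=200)
bot.move_to(at(0,-1.1,60),tool(-tz,-1)); bot.dwell(.2); print(loc())
ims=[]
for n,(u,v) in(("top",(266,218)),("side",(268,195))):
    c=bot.read_camera(n); pickle.dump(c,open(n+"4.pkl","wb")); ims.append(cv2.resize(c["image"][v-38:v+38,u-38:u+38],(399,399),interpolation=cv2.INTER_CUBIC))
    q=cloud(c).reshape(-1,3); h=cv2.cvtColor(c["image"],cv2.COLOR_BGR2HSV).reshape(-1,3); L=Rtube.inv().apply(q-mouth)
    m=(np.abs(L[:,0])<25)&(np.abs(L[:,1])<25)&(L[:,2]>10)&(L[:,2]<60)&(h[:,0]<22)&(h[:,1]>60)&(h[:,2]>90)
    l=L[m]; print(n,"foot",m.sum(),"mean",l.mean(0).round(1),"min",l.min(0).round(1),"max",l.max(0).round(1))
cv2.imwrite("pics/hover2.png",np.hstack(ims)); print(loc())
```

```text
False [ 515.38968173 -391.10498559   44.76328805] 13.75
27.2500670525216 59.04095649719238 14.09
(array([ 5.00e-02, -1.77e+00,  5.96e+01]), array([ 0.2,  0.2, -0.4]), 27.6, 16.2)
top foot 94 mean [ 6.4  0.  50. ] min [-10.3 -14.1  21. ] max [16.8 13.8 59.9]
side foot 72 mean [  6.2 -11.9  36.9] min [-11.5 -22.9  20.7] max [18.3 13.6 59.7]
(array([ 1.000e-02, -1.500e+00,  5.974e+01]), array([ 0.1, -0.2,  0.3]), 27.6, 16.3)
```

View pics/hover2.png

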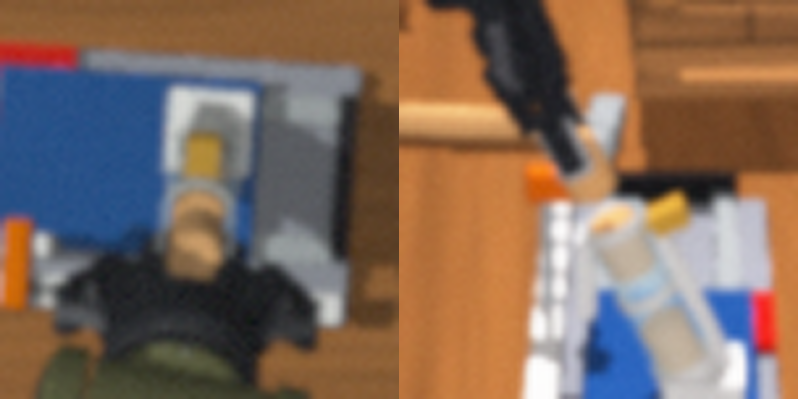

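The second foot is held like the first, and the first sits flush in the mouth. Same insertion, then press with force readings.

Run:
```python
from h import *
bot.servo_line(at(0,-1.1,44),speed=40); bot.dwell(.2); print(loc())
h=bot.servo_line(at(0,-1.1,21),speed=25,until_force=20); print(h,loc())
if not h:
    bot.move_gripper(50); bot.servo_line(at(0,-1.1,75),speed=150)
    c=bot.read_camera("side"); pickle.dump(c,open("side5.pkl","wb"))
    bot.move_gripper(0,60); bot.servo_line(at(0,-1.1,46),speed=120)
    for z in(38,34,30,26,23,21,20,19,18):
        h=bot.servo_line(at(0,-1.1,z),speed=40,until_force=25); print(h,loc())
        if h: break
    ims=[]
    bot.dwell(.2);print(loc())
    bot.servo_line(at(0,-1.1,90),speed=150)
    for n,(u,v) in(("top",(266,218)),("side",(268,195))):
        c=bot.read_camera(n); pickle.dump(c,open(n+"6.pkl","wb")); ims.append(cv2.resize(c["image"][v-38:v+38,u-38:u+38],(399,399),interpolation=cv2.INTER_CUBIC))
    cv2.imwrite("pics/press2.png",np.hstack(ims)); print(loc())
```

```text
(array([ 0.13, -1.12, 44.19]), array([-0.1, -0.4, -0.7]), 27.7, 17.05)
False (array([-0.09, -1.07, 20.86]), array([ 1.6,  0.1, -2.7]), 27.5, 18.12)
False (array([-0.05, -1.1 , 38.01]), array([-0.6, -0.2,  0.5]), -0.2, 20.29)
False (array([-0.15, -1.1 , 33.79]), array([-0.3,  0.4, -0.4]), 0.2, 20.54)
False (array([-0.14, -1.08, 29.75]), array([ 0.3,  0.4, -0.4]), -0.1, 20.79)
False (array([-0.13, -1.1 , 25.74]), array([ 0.3, -0.1, -0. ]), 0.1, 21.04)
False (array([-0.12, -1.11, 22.8 ]), array([ 0.8, -0.5,  0.7]), -0.3, 21.29)
False (array([-0.06, -1.11, 20.89]), array([-0.1,  0.1,  0.5]), 0.3, 21.54)
False (array([-0.03, -1.1 , 19.94]), array([ 0.4,  0.4, -0.3]), 0.1, 21.79)
False (array([ 0.22, -1.12, 19.58]), array([-4.1,  0.1, 12.3]), -0.4, 22.04)
False (array([ 0.88, -1.12, 19.44]), array([-6.1, -0.7, 26.2]), 0.1, 22.29)
(array([ 0.9 , -1.12, 19.46]), array([-5.9,  0.7, 24.3]), 0.1, 22.49)
(array([-0.59, -1.07, 88.88]), array([0.1, 0.4, 0.1]), -0.5, 23.23)
```

View pics/press2.png

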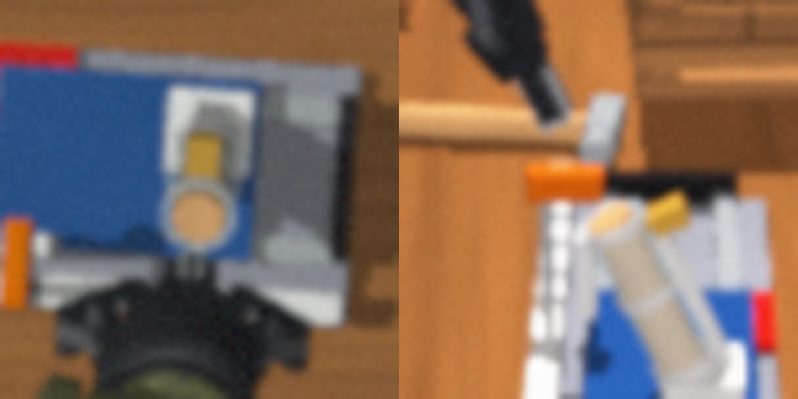

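Both views show three feet filling the tube, with the last one flush. The press met a hard stop (24 N) with the tips at the rim, so it is home. Next the bar: grip, find the middle of the notch's play, lift and slide.

```bash
cat >> h.py <<'E'
def st():
    s=bot.read_state(); return Rs.inv().apply(s["ee_pos"]-S0).round(2),Rs.inv().apply(s["ft_force"]).round(1),round(s["grip_width"],1),round(s["clock"],2)
def sp(x,y,z): return [float(v) for v in S0+Rs.apply([x,y,z])]
E
python3 - <<'E'
from h import *
D=tool([0,0,-1],-1)
bot.move_to(sp(-58,-11.3,220),D); bot.move_gripper(50,40)
print(bot.servo_line(sp(-58,-11.3,140),speed=120,until_force=8),st())
bot.move_gripper(5,40); bot.dwell(.2); print("grip",st())
a=bot.servo_line(sp(-58,-4.3,140),speed=15,until_force=9); print(a,st()); y1=st()[0][1]
b=bot.servo_line(sp(-58,-18.3,140),speed=15,until_force=14); print(b,st())
E
```

```text
False (array([-57.64, -11.24, 140.7 ]), array([ 0.1, -0.1,  1. ]), 50.4, 25.07)
grip (array([-57.75, -11.29, 140.65]), array([-1.9,  0.1,  5.9]), 15.0, 25.68)
True (array([-57.77,  -8.06, 140.65]), array([-1.4, -3.9,  4.7]), 15.0, 26.03)
True (array([-57.78, -13.59, 140.7 ]), array([-0.3,  4. ,  4.1]), 15.2, 26.54)
```

The play runs from −13.6 to −8.1, so the first notch's middle is at y = −10.8 and the fourth is at 109.2.

Run:
```python
from h import *
bot.servo_line(sp(-58,-10.8,140),speed=20); print(st())
print(bot.servo_line(sp(-58,-10.8,155.5),speed=40,until_force=25),st())
bot.dwell(.2)
print(bot.servo_line(sp(-58,109.2,155.5),speed=50,until_force=20),st())
bot.dwell(.3); print(st())
print(bot.servo_line(sp(-58,109.2,140.3),speed=20,until_force=12),st())
bot.dwell(.3); print(st())
```

```text
(array([-57.73, -10.68, 140.67]), array([-1.9,  0.6,  6.9]), 14.9, 26.85)
False (array([-57.89, -10.74, 155.29]), array([ 4.7,  2.3, -4.3]), 14.8, 27.39)
False (array([-57.77, 108.72, 155.05]), array([ 5.7, -1.5, -4.4]), 15.4, 30.14)
(array([-57.75, 108.71, 155.04]), array([ 6.6, -1.6, -3.8]), 15.1, 30.44)
True (array([-57.63, 108.76, 140.67]), array([-0.4, -0.1,  5.8]), 15.2, 31.18)
(array([-57.62, 108.76, 140.7 ]), array([-0.6, -1.1,  5.8]), 15.3, 31.48)
```

The bar is back at its original height (140.7), so the tooth is in the notch. I'll let go, retreat and check.

Run:
```python
from h import *
bot.move_gripper(50); bot.servo_line(sp(-58,109,230),speed=150); 
bot.move_joints([-0.9]+list(bot.read_state()["joint_positions"][1:])); bot.dwell(.5)
c=bot.read_camera("top"); P=cloud(c); hsv=cv2.cvtColor(c["image"],cv2.COLOR_BGR2HSV)
m=(hsv[...,0]>3)&(hsv[...,0]<16)&(hsv[...,1]>200)&(hsv[...,2]>120)&(P[...,2]>130)&(P[...,2]<175)
L=Rs.inv().apply(P[m]-S0); L=L[(abs(L[:,0]+58)<35)]; print("handle",len(L),np.median(L,0).round(1),st())
s=bot.read_camera("side")
cv2.imwrite("pics/final.png",np.hstack([cv2.resize(c["image"][165:255,150:250+50],(400,240),interpolation=cv2.INTER_CUBIC),cv2.resize(s["image"][150:270,215:335],(400,400),interpolation=cv2.INTER_CUBIC)[:240]]))
```

```text
handle 58 [-59.6 109.7 147. ] (array([-176.83, -498.44,  229.02]), array([-0.7,  0.6,  0.7]), 50.2, 35.42)
```

View pics/final.png

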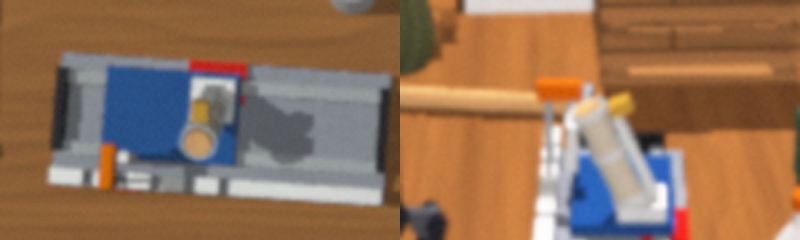

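The carriage stands at the fourth notch, with the handle at y = 109.7 and its top at 147 mm, as it was at the start with the bar down. The tube is full and flush.

```bash
python3 -c "
from rig import bot
print(bot.finish_job())"
```

```text
the job is handed in; nothing more can be done
None
```

I handed the job in at about 35 s: both pale feet are in the tube with the last one home and about flush, and the carriage is locked in the fourth notch with the bar down and the arm clear.

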